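Roll the inspection lamp face-up and clip it into its charging cradle

ROBOT

A 6-joint arm with a two-finger parallel gripper is mounted at the origin on the work surface; the furniture and walls round the work are solid. World frame = base frame: x ahead of the robot, y to its left, z up, the work surface at z = 0. Lengths are in m, angles in rad, forces in N, time in s.
With the tool pointing down it reaches from about 0.275 to 1 m from the base axis. Payload 8.4 kg.
Tool frame: the origin (TCP) lies midway between the tips of the shut fingers; the grasp point (between the pads) lies robot.grip_depth behind it (robot.grip_depth is the distance from the TCP to the grasp point, in m); z points along the fingers, x is the direction in which the jaws open and shut, and the axes are right-handed (so a half turn about z gives the same grasp; the last joint's range is limited). The gripper opens to 85 mm and grips with 20 to 120 N. Pads are 22 mm wide; open, the fingers measure 114 mm over their backs; the gripper's body (76 mm by 85 mm) begins 54 mm behind the grasp point. The pads swing forward as they close: fully open they stand 13 mm farther back than shut.
Start: joints at [-1.111, 0.353, 1.633, -0, 1.155, -0.002], TCP at [0.278, -0.56, 0.231] pointing down, gripper open.
Joint ranges: [-2.63, 2.63], [-0.92, 2.1], [0.06, 2.66], [-1.3, 4.44], [0, 2.69], [-3.02, 3.02]. Speed limits (rad/s): [2.22, 2.22, 2.79, 3.14, 3.14, 3.14].

INTERFACE

Orientations are given as a rotation vector (axis times angle).
In Python, from cell import robot gives the robot as it stands. The module is installed in compiled form; this text tells all that it offers.
- The arm moves only by the tool carry_out, never from a script. Its argument "plan" is text: rows parted by semicolons, each of 7 numbers parted by spaces: the turn, a rotation vector about the tool's x, y, z in degrees, then the shift along the tool's x, y, z in mm, then the finger opening in mm, from 0 to 85.4. In form: rx ry rz x y z jaw; .... A call has 1 to 20 rows; each row is the pose to reach, as a shift and turn from the pose commanded when the call began, along the tool's axes at that moment; what a row does not reach only later rows make up. A row lasts 1/12 s, in which the tool goes at most 41.7 mm and 7.16 degrees, less where a joint would pass 70% of its speed; a pose out of reach is approached as far as the arm can. A call with a gripper value outside its range is refused whole. The fingers move at their own pace and stop on an object; "newtons" is the grip in N (left out, the last holds). Time passes only in rows, so rows that repeat a pose let the fingers close. It gives the time, the measured TCP pose, the force and the opening at its end, in the units of the state.
- robot.sense(): the state, without advancing time (a new reading comes with each control period).
- robot.grab_frame(name): name is "scene" or "top" or "wrist"; returns a dict with "pixels" (480x640x3 uint8, red, green, blue), "intrinsics" (3x3 intrinsics, pixels), "R" (3x3) and "t" (3): a world point X has camera coordinates R X + t. Camera axes: x right, y down, z forward; pixel columns grow to the right and rows downward; lengths in m; the calibration is good to about 2 mm. A picture is of the moment at which its call begins. There is no depth.
- robot.finish_job(): hands the job in, once; it reports no verdict.
The state is a dict: "t": time; "qpos": joint angles; "joint_vel": joint speeds; "joint_torque": joint torques, N m; "position": TCP position; "orientation": TCP orientation; "force": force on the tool from outside, world axes, zero at the start; "wrist_torque": the same for the moment, N m; "gripper_width": opening from 0.0 (shut) to 1.0 (fully open).
Only numpy, scipy, OpenCV 4.12 (cv2) and the standard library are available. Lean on these libraries where they do the work, as an engineer would, in place of code of your own. Each camera call takes 0.05 s, during which the arm holds its last target. There are 200 camera calls.

TASK

The seal-inspection lamp was left on the bench mat with its light window turned away. Roll it along the mat, without picking it up, until the white window faces straight up, so that the flat with the charging contacts is underneath. Then lift it, keep the window up, press it straight down into the two spring clips of the charging cradle (either way round) until its contact flat sits right down on the cradle's contact block, and let go; leave the scissors, the iron weight and the marker where they are.

Things in the scene. Friction and masses are not known exactly. Their poses are not given: they have to be found in the camera images.
- lamp: LED inspection lamp: black round tube 200 mm long, 34 mm diameter, about 0.16 kg, rubber ends with a thin orange ring beside each. Origin on the tube's axis, midway along; x along the tube, z out through the middle of the window. It starts lying on the mat along the mat's x, axis 19 mm above the bench, window 109 to 180 degrees from straight up, either way.
- lamp_window (a point): middle of the light window, on the tube's surface: white strip 126 mm long, flush, an orange button in line with it; axes as the lamp's. Pushed from the side at axis height the lamp rolls easily, turning by distance / 17 mm, and stops within 1 mm of a push that slows to rest (a quick tap sends it some mm further); pushed on its round parts (over 20 mm from the middle) it rolls evenly.
- lamp_back (a point): middle of the contact flat, opposite the window, 13 mm from the axis: only the middle 40 mm of the tube's back is cut flat, 22 mm wide, with two brass contact strips along it; all the rest of the tube is fully round. Axes as the lamp's.
- mat_centre (a point): centre of the top face of a grey rubber mat, 240 x 240 mm and 2 mm thick, stuck to the bench, with a paler line round its edge; x and y along its sides, z up. It has room to roll the lamp half a turn (53 mm) to either side. Beyond the mat, from about x = 0.62 m on, a metal press overhangs the bench 470 mm up: keep the arm's wrist short of it.
- cradle: charging cradle, screwed to the bench: grey base plate 190 x 66 x 8 mm. Origin at the middle of its underside, x along its length (as the lamp lies in it), z up. In the middle a black contact block 30 x 18 mm, its flat top with two brass strips 23 mm above the bench, on a foot 50 x 34 mm, 13 mm high; two upright spring clips at x = -62 and +62 mm, 14 mm wide along x, on feet 16 mm high.
- cradle_seat (a point): where the lamp's origin lies when home: over the contact block's middle, between the clips, 36 mm above the bench; axes as the cradle's. The lamp fits either way round, but only window up: turned otherwise it stands up to 4 mm too high. It must be within 5 mm of this point along x for its flat to meet the block.
- jaw00 (a joint): one of the clips' four steel spring legs (x = -62 mm, y negative; all alike), hinged low down, one each side of the lamp, with a nylon roller that closes over the tube and a lip flared outward, 61 mm above the bench. 0 = closed, grows outward (rad): about 0.1 as the tube passes, under 0.04 with the lamp home. Pressing home takes about 8 N in all; its own weight leaves the lamp on the rollers.
- impulse_sealer: blue bag sealer, screwed to the bench between the mat and the cradle, 90 x 355 mm; its raised metal arm with the black grip stands up to 215 mm above the bench at the end away from the robot: pass well over it. Origin at the middle of its underside, its length along its y.
- scissors: scissors with blue handles, 87 x 199 x 9 mm, lying on the bench between the robot and the cradle; origin at the middle of the underside
- weight: black iron balance weight with a knob, 52 mm diameter, 50 mm tall, beyond the far end of the bag sealer; origin at the middle of its underside
- marker: white marker pen with a black cap, 135 mm long, 17 mm thick, lying beyond the mat; origin at the middle of its underside

How it is judged:
On the way:
1. the lamp lies on the mat with its window up, within 10 degrees (angle between lamp's own z axis and vertical below 0.18 rad and height (world z) of lamp below 0.023 m), for 0.2 s.
At the end, for the whole second after the job is handed in: the lamp rests in both spring clips with its contact flat down on the contact block: its origin within 2 mm above and 3 mm below the seat point, within 6 mm of it along the cradle and 3 mm across, its axis along the cradle within 3 degrees, its window up within 10 degrees; it is at rest (z of lamp in the frame of cradle_seat between -0.003 and 0.002 m and x of lamp in the frame of cradle_seat between -0.006 and 0.006 m and y of lamp in the frame of cradle_seat between -0.003 and 0.003 m and angle between lamp's own z axis and vertical below 0.18 rad and angle between the x axis of lamp and the x axis of cradle, either way round below 0.05 rad and linear speed of lamp below 0.02 m/s); the robot touches nothing.
It fails at once if the lamp is lifted more than 30 mm off the mat with its window more than 34 degrees from straight up (it is to be turned by rolling it on the mat, and carried window up) (height (world z) of lamp above 0.05 m and angle between lamp's own z axis and vertical above 0.6 rad).
It fails at once if the scissors, the iron weight or the marker is moved by more than 20 mm (distance of any of scissors, weight, marker from where it was at the start of the episode above 0.02 m).
It also fails if it takes over 67 s, if anything falls off the work surface, if the arm or the gripper's body presses on something with over 40 N, if the wrist force passes 120 N, or if a joint passes its speed limit or range.

## Working session

There is one attempt and no reset: what is moved stays moved. The work goes in short steps, Python scripts to look and compute and a tool call to move; the robot and the scene stay as the last step left them, time stands still between calls to the robot, and variables do not carry over. Pictures are saved under pics/ and viewed, about 8 in all and at most 12, crops included, and the job is handed in when it is done.

Besides the shell and the picture viewer there is one more tool, called after ">>>" in YAML: its name, and indented under it one key for each argument. carry_out: Moves the arm, as the interface text tells. Its arguments: {"type":"object","properties":{"plan":{"type":"string"},"newtons":{"type":"number"}},"required":["plan"]}

```bash
mkdir -p pics
cat > h.py <<'E'
import numpy as np, cv2
from cell import robot
from scipy.spatial.transform import Rotation as Ro
def grab(n,save=None):
    f=robot.grab_frame(n)
    if save: cv2.imwrite('pics/'+save,cv2.cvtColor(f['pixels'],cv2.COLOR_RGB2BGR))
    return f
def ray(f,u,v,z):
    K,R,t=[np.array(f[k]) for k in('intrinsics','R','t')]
    c=-R.T@t; d=R.T@np.linalg.solve(K,[u,v,1.]); return c+d*(z-c[2])/d[2]
def proj(f,X):
    K,R,t=[np.array(f[k]) for k in('intrinsics','R','t')]
    p=K@(R@np.array(X)+t); return p[:2]/p[2]
E
python3 - <<'E'
from h import *
s=robot.sense(); print({k:np.round(v,4) for k,v in s.items()}, robot.grip_depth)
print(Ro.from_rotvec(s['orientation']).as_matrix().round(3))
import pickle
a=grab('top','top1.png');b=grab('scene','scene1.png'); pickle.dump((a,b),open('f1.pkl','wb'))
for f in(a,b): print(f['intrinsics'],np.round(f['R'],3),-np.array(f['R']).T@f['t'])
E
```

```text
{'t': np.float64(0.0), 'qpos': array([-1.1114,  0.3537,  1.6342,  0.    ,  1.1552, -0.0024]), 'joint_vel': array([ 0.0001, -0.0008,  0.0001,  0.001 , -0.0009,  0.0001]), 'joint_torque': array([ 4.70000e-03, -6.05253e+01, -3.42063e+01,  1.00000e-04,
        9.30000e-03, -0.00000e+00]), 'position': array([ 0.2782, -0.5591,  0.2305]), 'orientation': array([-2.6702e+00,  1.6538e+00,  1.9000e-03]), 'force': array([-0.6972, -0.2889, -0.2106]), 'wrist_torque': array([-0.0332, -0.0474,  0.0293]), 'gripper_width': np.float64(1.0012)} 0.0187
[[ 0.446 -0.895 -0.001]
 [-0.895 -0.446  0.001]
 [-0.001 -0.    -1.   ]]
[[466.05788726   0.         318.49566458]
 [  0.         466.05788726 236.97083999]
 [  0.           0.           1.        ]] [[-0.026 -1.    -0.002]
 [-0.993  0.026 -0.118]
 [ 0.118 -0.001 -0.993]] [ 0.39432449 -0.04053517  1.22307193]
[[530.9227715    0.         321.01765582]
 [  0.         530.9227715  237.95169018]
 [  0.           0.           1.        ]] [[-0.975  0.223 -0.013]
 [ 0.137  0.556 -0.82 ]
 [-0.175 -0.801 -0.572]] [0.72226076 0.76116518 0.66981343]
```

View pics/top1.png

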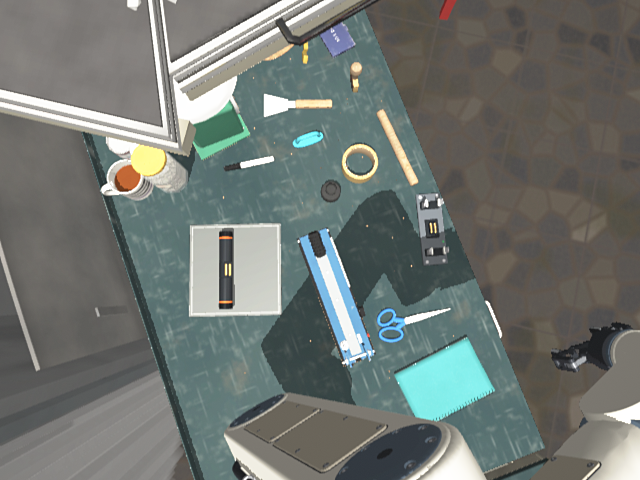

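View pics/scene1.png

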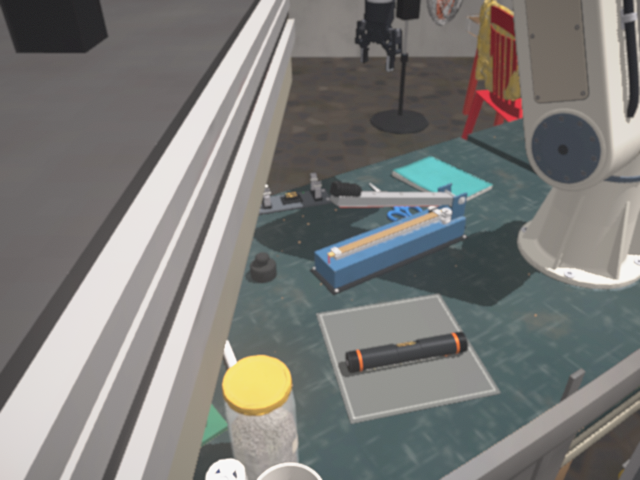

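The top view shows the lamp at about (227,269), lying along the mat's x with the brass strips nearly on top, so the window is nearly straight down. The cradle is at (432,229), the sealer grip at (318,243), the scissors at (410,322), the weight at (331,190) and the marker at (250,163). Next I'll measure the lamp's roll, the mat and the cradle.

Run:
```python
from h import *
import pickle
a,b=pickle.load(open('f1.pkl','rb'))
p=a['pixels']; hsv=cv2.cvtColor(p,cv2.COLOR_RGB2HSV)
def blobs(m,x0,y0,x1,y1,mn=2):
    n,l,s,c=cv2.connectedComponentsWithStats(m[y0:y1,x0:x1].astype(np.uint8))
    return [(s[i,4],(c[i]+[x0,y0]).round(2),s[i,:4]) for i in range(1,n) if s[i,4]>=mn]
org=cv2.inRange(hsv,(3,150,120),(16,255,255))>0
br=cv2.inRange(hsv,(17,60,110),(35,255,255))>0
for nm,m in(('org',org),('brass',br)):
  for q in blobs(m,190,220,290,320)+blobs(m,410,190,455,270): print(nm,q, ray(a,*q[1],.036 if nm=='org' else .032).round(4))
# dark extents of the lamp
blk=(p.max(2)<75)
for r in range(240,305,8): 
    c=np.where(blk[r,205:250])[0]+205; print(r,c.min(),c.max(),end='; ')
m=cv2.inRange(p,(110,110,100),(230,230,225))[215:325,180:290]
c=max(cv2.findContours(m,cv2.RETR_EXTERNAL,cv2.CHAIN_APPROX_NONE)[0],key=cv2.contourArea)
bx=cv2.boxPoints(cv2.minAreaRect(c))+[180,215]; print('\nmat',bx.round(1),[ray(a,*q,.002)[:2].round(4) for q in bx])
def big(f,x0,y0,x1,y1,k): return cv2.resize(f['pixels'][y0:y1,x0:x1,::-1],None,fx=k,fy=k,interpolation=cv2.INTER_CUBIC)
cv2.imwrite('pics/crop1.png',np.hstack([big(a,195,222,265,318,6),big(a,400,186,455,282,6)]))
```

```text
org (np.int32(32), array([224.91, 237.16]), array([29, 16, 13,  3], dtype=int32)) [0.5412 0.1978 0.036 ]
org (np.int32(12), array([221.08, 301.83]), array([29, 81,  5,  3], dtype=int32)) [0.377  0.2079 0.036 ]
org (np.int32(14), array([228.36, 301.79]), array([36, 81,  6,  3], dtype=int32)) [0.3766 0.1895 0.036 ]
brass (np.int32(2), array([224.5, 237. ]), array([34, 17,  2,  1], dtype=int32)) [0.5421 0.1996 0.032 ]
brass (np.int32(17), array([225.24, 269.  ]), array([35, 43,  2, 13], dtype=int32)) [0.4598 0.198  0.032 ]
brass (np.int32(30), array([229.3 , 268.67]), array([38, 43,  3, 13], dtype=int32)) [0.4603 0.1876 0.032 ]
brass (np.int32(6), array([224.5 , 301.67]), array([33, 81,  4,  2], dtype=int32)) [0.3771 0.2001 0.032 ]
brass (np.int32(21), array([430.62, 227.48]), array([19, 32,  4, 12], dtype=int32)) [ 0.5527 -0.332   0.032 ]
brass (np.int32(18), array([434.67, 227.83]), array([24, 33,  3, 10], dtype=int32)) [ 0.5515 -0.3423  0.032 ]
240 220 232; 248 220 232; 256 220 232; 264 219 232; 272 219 232; 280 219 232; 288 219 231; 296 220 231; 304 219 232; 
mat [[182.4 320.8]
 [189.  212.9]
 [286.8 218.9]
 [280.2 326.8]] [array([0.3306, 0.315 ]), array([0.6128, 0.2997]), array([0.5898, 0.0405]), array([0.3088, 0.0627])]
```

View pics/crop1.png

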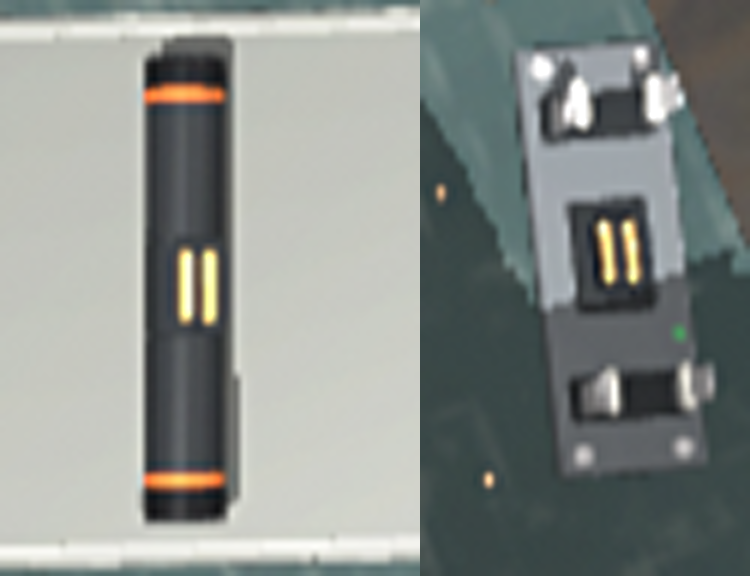

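The crop shows the lamp body spanning crop columns 145–226 with its brass strips at 186 and 209. The contact flat therefore leans toward −y, and the window points down and toward +y. The cradle clips and its two brass strips at (432.6,227.6) are also clear. I'll work out the roll, the seat pose and the approach.

```bash
cat >> h.py <<'E'
def rows(pos,yaw,s=None):
    """row (deg, mm, tool axes) from the present pose to world pos with the tool down, tool x at yaw deg"""
    s=s or robot.sense(); R0=Ro.from_rotvec(s['orientation']); c,n=np.cos(np.radians(yaw)),np.sin(np.radians(yaw))
    R1=Ro.from_matrix(np.array([[c,n,0],[n,-c,0],[0,0,-1.]]))
    return (R0.inv()*R1).as_rotvec(degrees=True).round(1), (R0.inv().apply(np.array(pos)-s['position'])*1000).round(1)
E
python3 - <<'E'
from h import *
import pickle
a,b=pickle.load(open('f1.pkl','rb'))
A=ray(a,225.4,237.2,.019);B=ray(a,225.4,301.8,.019);print(A,B,(A+B)/2)
ax=(A+B)/2
cam=-np.array(a['R']).T@a['t']
v=(cam-ax)[1:]; v/=np.linalg.norm(v)
tilt=np.degrees(np.arctan2(-v[0],v[1]))
off=(197.5-185)/81.5*34
print('tilt',tilt,'off',off,'flat lean',tilt+np.degrees(np.arcsin(off/13)))
# cradle: screws (crop px ->image), base-plate top corners z=.008
for q in [(517,48),(650,38),(707,460),(562,472)]:
    print('corner',ray(a,400+(q[0]-420)/6-.4,186+q[1]/6-.4,.008).round(4))
print('strips',ray(a,432.55,227.6,.023))
print(rows([.459,.24,.35],0), rows([.4,-.2,.35],-30))
E
```

```text
[0.54315694 0.1999248  0.019     ] [0.37656557 0.20039881 0.019     ] [0.45986126 0.20016181 0.019     ]
tilt 11.304560097314601 off 5.214723926380368 flat lean 34.95356259132905
corner [ 0.6476 -0.3034  0.008 ]
corner [ 0.6505 -0.3624  0.008 ]
corner [ 0.4633 -0.3766  0.008 ]
corner [ 0.4597 -0.3134  0.008 ]
strips [ 0.55346418 -0.33914746  0.023     ]
(array([ -0. ,   0.1, -63.5]), array([-635.1, -517.9, -118.6])) (array([ -0. ,   0.1, -33.5]), array([-267.5, -269. , -119. ]))
```

>>> carry_out:
  plan: "0 0 0 0 0 -60 85; 0 0 0 0 0 -119 85; 0 0 -7 -40 -30 -119 85; 0 0 -14 -80 -65 -119 85; 0 0 -21 -112 -91 -119 85; 0 0 -28 -144 -117 -119 85; 0 0 -35 -176 -143 -119 85; 0 0 -42 -208 -169 -119 85; 0 0 -49 -240 -195 -119 85; 0 0 -56 -272 -221 -119 85; 0 0 -63.5 -304 -247 -119 85; 0 0 -63.5 -336 -273 -119 85; 0 0 -63.5 -368 -299 -119 85; 0 0 -63.5 -400 -325 -119 85; 0 0 -63.5 -432 -351 -119 85; 0 0 -63.5 -464 -378 -119 85; 0 0 -63.5 -496 -404 -119 85; 0 0 -63.5 -528 -430 -119 85; 0 0 -63.5 -560 -456 -119 85; 0 0 -63.5 -592 -482 -119 85"
  newtons: 40

```text
t: 1.77
position: [0.4411, 0.1661, 0.3502]
orientation: [3.141, -0.0, 0.0]
force: [1.2, -0.7, 0.0]
gripper_width: 0.994
```

Run:
```python
from h import *
s=robot.sense();print(s['t'],s['position'].round(4),s['qpos'].round(3),rows([.459,.244,.12],0),rows([.459,.244,.0],0))
```

```text
1.7667 [0.4411 0.1661 0.3502] [ 0.357  0.006  1.794 -0.     1.342  0.357] (array([ 0., -0., -0.]), array([ 17.9, -77.9, 230.2])) (array([ 0., -0., -0.]), array([ 17.9, -78. , 350.2]))
```

>>> carry_out:
  plan: "0 0 0 7 -29 0 85; 0 0 0 14 -59 20 85; 0 0 0 14 -59 60 85; 0 0 0 14 -59 100 85; 0 0 0 14 -59 140 85; 0 0 0 14 -59 180 85; 0 0 0 14 -59 220 85; 0 0 0 14 -59 250 85; 0 0 0 14 -59 250 85; 0 0 0 14 -59 250 85; 0 0 0 14 -59 250 85"

```text
t: 2.68
position: [0.4564, 0.2233, 0.1017]
orientation: [-3.141, 0.001, -0.002]
force: [0.3, 1.1, 0.7]
gripper_width: 0.998
```

Run:
```python
from h import *
s=robot.sense();print(s['t'],s['position'].round(4),rows([.459,.244,.0],0))
f=grab('wrist','w1.png'); import pickle; pickle.dump(f,open('w1.pkl','wb')); print(np.round(f['R'],3),-np.array(f['R']).T@f['t'])
```

```text
2.6833 [0.4564 0.2233 0.1017] (array([-0. , -0.1, -0. ]), array([  2.4, -20.6, 101.7]))
[[ 1.    -0.002  0.001]
 [-0.002 -0.954  0.299]
 [ 0.    -0.299 -0.954]] [0.45547256 0.29999487 0.24318005]
```

View pics/w1.png

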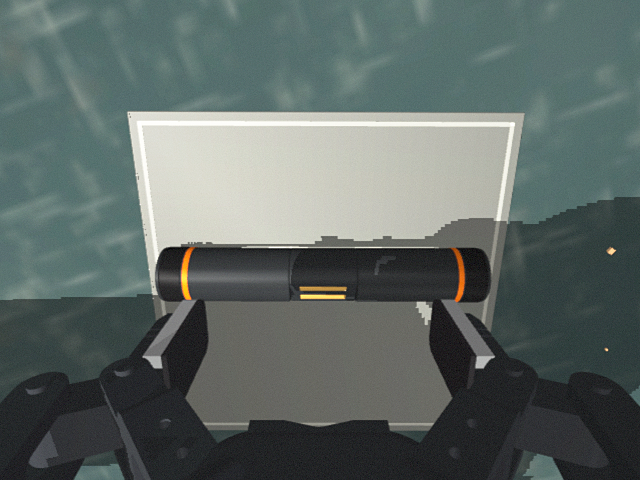

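The wrist view shows the lamp at rows 247–301 with its strips at rows 289–297 on the −y side, and both open fingers in line with the round parts. That matches the lean I measured. I'll go beside it and down, then roll it about 38 mm toward −y.

>>> carry_out:
  plan: "0 0 0 2 -21 0 85; 0 0 0 2 -21 30 85; 0 0 0 2 -21 60 85; 0 0 0 2 -21 90 85; 0 0 0 2 -21 102 85; 0 0 0 2 -21 102 85; 0 0 0 2 -21 102 85"

```text
t: 3.32
position: [0.4583, 0.2442, -0.0005]
orientation: [-3.141, 0.001, -0.001]
force: [0.3, -0.0, 0.4]
gripper_width: 1.0
```

>>> carry_out:
  plan: "0 0 0 0 5 0 85; 0 0 0 0 9 0 85; 0 0 0 0 12 0 85; 0 0 0 0 15 0 85; 0 0 0 0 18 0 85; 0 0 0 0 21 0 85; 0 0 0 0 24 0 85; 0 0 0 0 27 0 85; 0 0 0 0 30 0 85; 0 0 0 0 33 0 85; 0 0 0 0 36 0 85; 0 0 0 0 39 0 85; 0 0 0 0 42 0 85; 0 0 0 0 44.5 0 85; 0 0 0 0 46.5 0 85; 0 0 0 0 48 0 85; 0 0 0 0 49 0 85; 0 0 0 0 49.5 0 85; 0 0 0 0 50 0 85; 0 0 0 0 50 0 85"

```text
t: 4.98
position: [0.4574, 0.1939, -0.0017]
orientation: [3.142, -0.001, 0.0]
force: [0.3, -0.1, -0.6]
gripper_width: 0.998
```

Run:
```python
from h import *
s=robot.sense();print(s['t'],s['position'].round(4),s['force'].round(1))
import pickle
a=grab('top'); w=grab('wrist'); pickle.dump((a,w),open('f2.pkl','wb'))
A=cv2.resize(a['pixels'][225:315,200:270,::-1],None,fx=5,fy=5,interpolation=cv2.INTER_CUBIC)
W=w['pixels'][:,100:540,::-1]; h=np.zeros((480,350+440,3),np.uint8); h[:450,:350]=A; h[:,350:]=W
cv2.imwrite('pics/c2.png',h)
```

```text
4.9833 [ 0.4574  0.1939 -0.0017] [ 0.3 -0.1 -0.6]
```

View pics/c2.png

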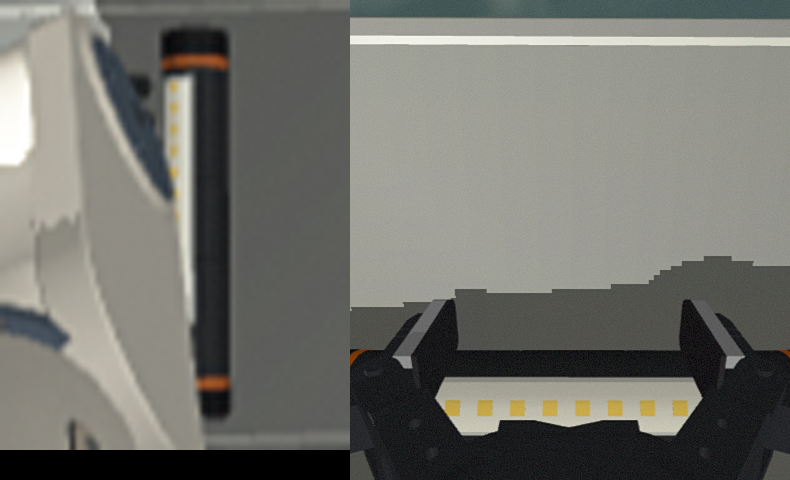

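The top crop shows the lamp at crop columns 162–228 with the LED row at 174, and the wrist picture shows the white window. The window still leans about 30° toward +y. The lamp has rolled 34 mm, about 115°, which agrees with the first estimate, so about 9 mm remains. I'll push that, back off and rise.

>>> carry_out:
  plan: "0 0 0 0 2 0 85; 0 0 0 0 4 0 85; 0 0 0 0 6 0 85; 0 0 0 0 7.5 0 85; 0 0 0 0 8.5 0 85; 0 0 0 0 9 0 85; 0 0 0 0 9 0 85; 0 0 0 0 9 0 85; 0 0 0 0 9 0 85; 0 0 0 0 0 0 85; 0 0 0 0 -10 0 85; 0 0 0 0 -10 -40 85; 0 0 0 0 -10 -80 85; 0 0 0 0 0 -120 85; 0 0 7 0 10 -150 85; 0 0 14 0 25 -170 85; 0 0 21 0 40 -180 85; 0 0 28 0 40 -180 85; 0 0 28 0 40 -180 85"

```text
t: 6.67
position: [0.4581, 0.1544, 0.1795]
orientation: [-3.044, 0.77, -0.003]
force: [0.3, -0.6, -0.9]
gripper_width: 0.994
```

Run:
```python
from h import *
s=robot.sense();print(s['t'],s['position'].round(4),s['qpos'].round(3),rows([.459,.157,.15],90),rows([.459,.157,.15],-90))
import pickle
a=grab('top'); w=grab('wrist'); pickle.dump((a,w),open('f3.pkl','wb'))
A=cv2.resize(a['pixels'][225:315,200:270,::-1],None,fx=5,fy=5,interpolation=cv2.INTER_CUBIC)
W=w['pixels'][:,100:540,::-1]; h=np.zeros((480,350+440,3),np.uint8); h[:450,:350]=A; h[:,350:]=W
cv2.imwrite('pics/c3.png',h)
```

```text
6.6667 [0.4581 0.1544 0.1795] [0.322 0.194 1.982 0.    0.963 0.817] (array([   0. ,   -0.2, -118.4]), array([-0.5, -2.7, 29.5])) (array([-0.1, -0. , 61.6]), array([-0.5, -2.7, 29.5]))
```

View pics/c3.png

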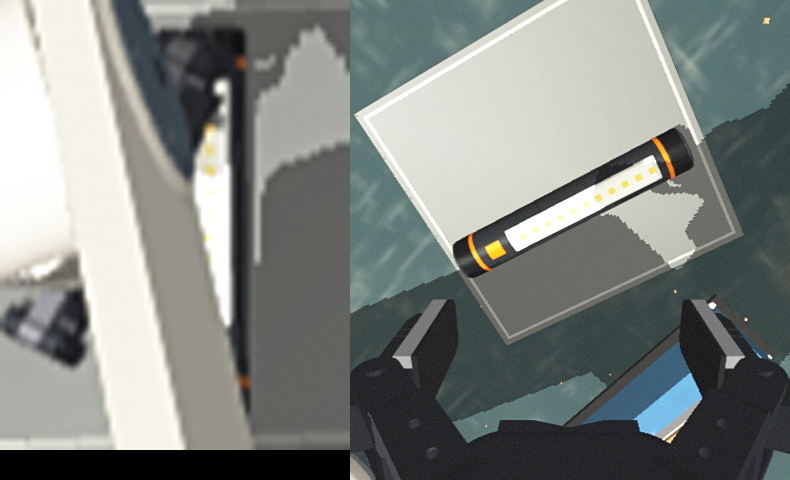

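The wrist crop shows the lamp at about (575,205) on the mat with the window facing almost straight up and the button at the near end. I'll measure the roll and the axis with rays on the cylinder.

```bash
cat >> h.py <<'E'
def lamp(f,box,z=.019,wmin=100):
    """axis ends, yaw and window lean from the rings and the white window inside box (x0,y0,x1,y1)"""
    p=f['pixels']; m0=np.zeros(p.shape[:2],np.uint8); m0[box[1]:box[3],box[0]:box[2]]=255
    hsv=cv2.cvtColor(p,cv2.COLOR_RGB2HSV)
    o=cv2.inRange(hsv,(3,170,90),(18,255,255))&m0
    cs=[cv2.minAreaRect(c) for c in cv2.findContours(o,cv2.RETR_EXTERNAL,cv2.CHAIN_APPROX_NONE)[0]]
    cs=sorted(cs,key=lambda r:-max(r[1]))[:2]; print('rings',[(np.round(r[0],1),np.round(r[1],1)) for r in cs])
    E=[ray(f,*r[0],z) for r in cs]; E.sort(key=lambda e:e[0]); E=np.array(E); mid=E.mean(0)
    d=(E[1]-E[0]); yaw=np.degrees(np.arctan2(d[1],d[0])); L=np.linalg.norm(d); d/=L
    w=cv2.inRange(p,(wmin,)*3,(255,)*3)&m0
    dark=cv2.convexHull(np.vstack([cv2.boxPoints(r) for r in cs]).astype(np.float32)); hull=np.zeros_like(w); cv2.fillConvexPoly(hull,dark.astype(int),255)
    w=cv2.morphologyEx(w&hull,cv2.MORPH_CLOSE,np.ones((7,7)))
    c=max(cv2.findContours(w,cv2.RETR_EXTERNAL,cv2.CHAIN_APPROX_NONE)[0],key=cv2.contourArea); r=cv2.minAreaRect(c)
    cam=-np.array(f['R']).T@f['t']; g=ray(f,*r[0],z)-cam; g/=np.linalg.norm(g); n=np.array([-d[1],d[0],0])
    o2=np.array([(cam-mid)@n,cam[2]-z]); g2=np.array([g@n,g[2]])
    A,B,C=g2@g2,o2@g2,o2@o2-.017**2; t=(-B-np.sqrt(B*B-A*C))/A; h=o2+t*g2
    print('window rect',np.round(r[0],1),np.round(r[1],1)); print('mid',mid.round(4),'yaw',yaw.round(2),'ring gap',L.round(4),'lean to left normal deg',np.degrees(np.arctan2(h[0],h[1])).round(1))
E
python3 - <<'E'
from h import *
import pickle
a,w=pickle.load(open('f3.pkl','rb')); lamp(w,(545,115,800,285)) if 0 else lamp(w,(195+5,110,640,285))
E
```

```text
rings [(array([410. , 147.2]), array([22.5,  5.7])), (array([420.2, 168.3]), array([19. ,  5.5]))]Traceback (most recent call last):
  File "<stdin>", line 3, in <module>
  File "h.py", line 31, in lamp
    c=max(cv2.findContours(w,cv2.RETR_EXTERNAL,cv2.CHAIN_APPROX_NONE)[0],key=cv2.contourArea); r=cv2.minAreaRect(c)
ValueError: max() iterable argument is empty
```

```bash
sed -i 's/(3,170,90),(18,255,255))&m0/(3,110,70),(22,255,255))\&m0; o=cv2.morphologyEx(o,cv2.MORPH_CLOSE,np.ones((5,5)))/' h.py
python3 - <<'E'
from h import *
import pickle
a,w=pickle.load(open('f3.pkl','rb')); lamp(w,(200,110,460,285))
E
```

```text
rings [(array([414.2, 157.2]), array([44.3,  7.9])), (array([227.6, 253.3]), array([41.2, 10.8]))]
window rect [332.  206.6] [ 30.5 180.1]
mid [0.4568 0.1567 0.019 ] yaw -0.09 ring gap 0.1695 lean to left normal deg -4.1
```

The window leans only about 4° past vertical and the axis is at (0.457,0.157), so the rolling is done. Next I'll turn the jaws across the tube and go down around it.

>>> carry_out:
  plan: "0 0 7 -1 -2 0 85; 0 0 14 -1 -2 0 85; 0 0 21 -1 -2 10 85; 0 0 28 -1 -2 20 85; 0 0 35 -1 -2 30 85; 0 0 42 -1 -2 40 85; 0 0 49 -1 -2 50 85; 0 0 56 -1 -2 60 85; 0 0 61.6 -1 -2 70 85; 0 0 61.6 -1 -2 85 85; 0 0 61.6 -1 -2 85 85; 0 0 61.6 -1 -2 85 85; 0 0 61.6 -1 -2 85 85"

```text
t: 7.85
position: [0.4575, 0.1565, 0.0934]
orientation: [2.231, -2.211, -0.0]
force: [0.1, -0.2, -0.3]
gripper_width: 0.997
```

Run:
```python
from h import *
s=robot.sense();print(s['t'],s['position'].round(4),s['qpos'].round(3),rows([.458,.1565,.003],-90))
w=grab('wrist','w4.png'); print(-np.array(w['R']).T@w['t'], [proj(w,(x,.1567,.019)).round() for x in(.36,.458,.56)])
try: lamp(w,(0,0,640,480))
except Exception as e: print(e)
```

```text
7.85 [0.4575 0.1565 0.0934] [0.326 0.326 2.047 0.    0.769 1.888] (array([ 0. , -0. ,  0.5]), array([ 0. , -0.5, 90.4]))
[0.53320546 0.1575252  0.23474823] [array([317., 381.]), array([318., 242.]), array([320.,  54.])]
rings [(array([320. ,  94.5]), array([64.1,  7.9])), (array([316.9, 368.8]), array([52.1, 18.7]))]
window rect [321. 222.] [ 38. 222.]
mid [0.4549 0.1568 0.019 ] yaw -0.16 ring gap 0.1712 lean to left normal deg -4.2
```

View pics/w4.png

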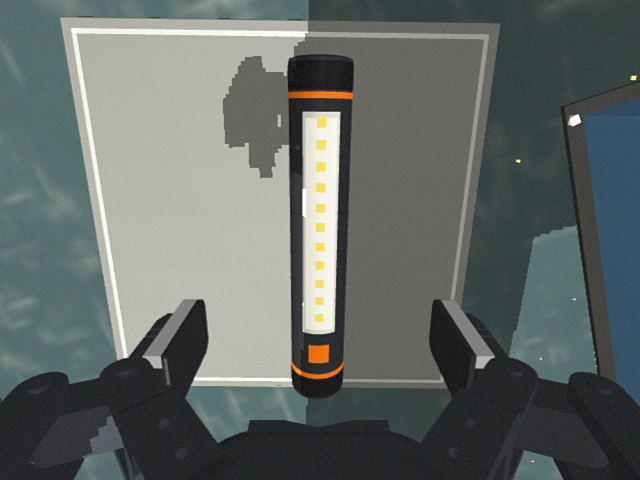

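The wrist view shows the lamp upright in the image at columns 290–350, midway between the jaws, with the window up. It still leans 4° toward −y. I'll centre the jaws 1.3 mm to +y so that closing them rolls it back slightly, then grip.

>>> carry_out:
  plan: "0 0 0.5 -1.5 -1.5 30 85; 0 0 0.5 -1.5 -1.5 60 85; 0 0 0.5 -1.5 -1.5 80 85; 0 0 0.5 -1.5 -1.5 90 85; 0 0 0.5 -1.5 -1.5 90 85; 0 0 0.5 -1.5 -1.5 90 60; 0 0 0.5 -1.5 -1.5 90 45; 0 0 0.5 -1.5 -1.5 90 38; 0 0 0.5 -1.5 -1.5 90 34; 0 0 0.5 -1.5 -1.5 90 30; 0 0 0.5 -1.5 -1.5 90 25; 0 0 0.5 -1.5 -1.5 90 25; 0 0 0.5 -1.5 -1.5 90 25; 0 0 0.5 -1.5 -1.5 90 25"
  newtons: 50

```text
t: 9.07
position: [0.4598, 0.1578, 0.0045]
orientation: [-2.218, 2.223, -0.001]
force: [-1.2, -1.0, 9.8]
gripper_width: 0.38
```

Run:
```python
from h import *
s=robot.sense();print(s['t'],s['position'].round(4),s['force'].round(1),s['gripper_width'])
w=grab('wrist','w5.png'); lamp(w,(250,0,400,480))
```

```text
9.0667 [0.4598 0.1578 0.0045] [-1.2 -1.   9.8] 0.38046651916454394
rings [(array([318.,  91.]), array([110.,  14.])), (array([319.6, 426.2]), array([ 1.4, 13. ]))]
window rect [319. 273.] [304.  66.]
mid [0.476  0.1578 0.019 ] yaw 0.08 ring gap 0.1295 lean to left normal deg -0.2
```

View pics/w5.png

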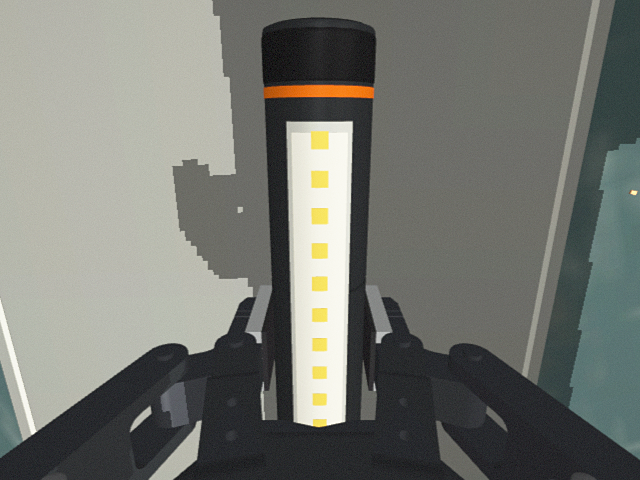

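The wrist view shows the lamp gripped with the window centred at columns 287–352 on a tube at 263–376, so it leans about 0°. I'll lift it and carry it high over the sealer.

>>> carry_out:
  plan: "0 0 0 0 0 -5 25; 0 0 0 0 0 -15 25; 0 0 0 0 0 -35 25; 0 0 0 0 0 -65 25; 0 0 0 0 0 -100 25; 0 0 0 0 0 -135 25; 0 0 0 0 0 -170 25; 0 0 0 0 0 -205 25; 0 0 0 0 0 -240 25; 0 0 0 0 0 -275 25; 0 0 0 0 0 -305 25; 0 0 0 10 0 -320 25; 0 0 0 30 0 -325 25; 0 0 0 60 -5 -325 25; 0 0 0 95 -10 -325 25; 0 0 0 130 -15 -325 25; 0 0 0 165 -20 -325 25; 0 0 0 200 -25 -325 25; 0 0 0 235 -30 -325 25; 0 0 0 270 -35 -325 25"
  newtons: 60

```text
t: 10.78
position: [0.4926, -0.1141, 0.3292]
orientation: [-2.218, 2.224, -0.001]
force: [2.0, -0.5, -1.0]
gripper_width: 0.379
```

>>> carry_out:
  plan: "0 0 0 35 -10 0 25; 0 0 -1 70 -20 0 25; 0 0 -2 105 -30 0 25; 0 0 -3.7 140 -40 0 25; 0 0 -3.7 175 -50 0 25; 0 0 -3.7 205 -56 0 25; 0 0 -3.7 225 -60 0 25; 0 0 -3.7 227 -60 20 25; 0 0 -3.7 227 -60 50 25; 0 0 -3.7 227 -60 80 25; 0 0 -3.7 227 -60 110 25; 0 0 -3.7 227 -60 130 25; 0 0 -3.7 227 -60 140 25; 0 0 -3.7 227 -60 140 25; 0 0 -3.7 227 -60 140 25"

```text
t: 12.03
position: [0.5529, -0.3397, 0.1892]
orientation: [-2.289, 2.151, -0.0]
force: [-0.4, -0.8, -1.3]
gripper_width: 0.378
```

Run:
```python
from h import *
s=robot.sense();print(s['t'],s['position'].round(4),s['qpos'].round(3),s['force'].round(1),s['gripper_width'],rows([.5545,-.339,.1],-86.3))
import pickle
w=grab('wrist','w6.png'); a=grab('top','t6.png'); b=grab('scene','s6.png'); pickle.dump((w,a,b),open('f6.pkl','wb'))
print(-np.array(w['R']).T@w['t'])
```

```text
12.0333 [ 0.5529 -0.3397  0.1892] [-0.553  0.429  1.618  0.     1.094  0.955] [-0.4 -0.8 -1.3] 0.37809338698085754 (array([-0. , -0. , -0.1]), array([-0.6, -1.6, 89.2]))
[ 0.62838357 -0.33461686  0.33063416]
```

View pics/w6.png

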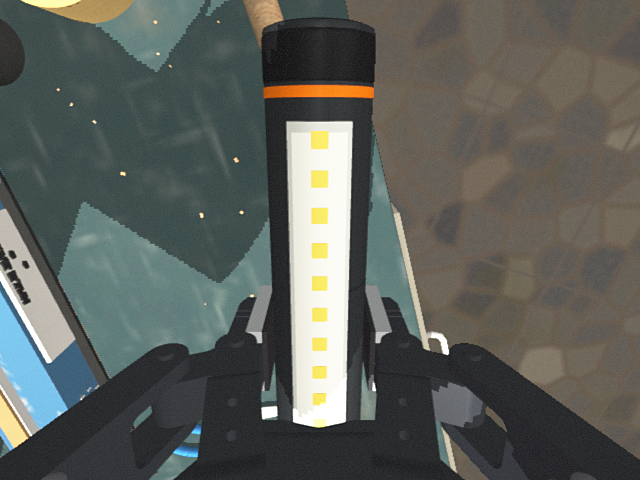

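The wrist view shows the lamp unmoved in the grip, with the ring at row 91 and the window at columns 287–352. The tube hides the cradle, so I'll step 75 mm toward +y to see it beside the lamp.

>>> carry_out:
  plan: "0 0 0 -25 0 0 25; 0 0 0 -50 0 0 25; 0 0 0 -70 0 0 25; 0 0 0 -75 0 0 25; 0 0 0 -75 0 0 25; 0 0 0 -75 0 0 25"

```text
t: 12.68
position: [0.5488, -0.2653, 0.1894]
orientation: [-2.29, 2.15, -0.003]
force: [-0.2, -0.1, -1.4]
gripper_width: 0.376
```

Run:
```python
from h import *
import pickle
s=robot.sense();print(s['t'],s['position'].round(4))
w=grab('wrist','w7.png'); pickle.dump(w,open('w7.pkl','wb'))
for X in [(.5545,-.339,.023),(.6,-.36,.008),(.4615,-.345,.008),(.649,-.333,.008)]: print(proj(w,X).round())
```

```text
12.6833 [ 0.5488 -0.2653  0.1894]
[408. 205.]
[437. 148.]
[398. 299.]
[412.  83.]
```

View pics/w7.png

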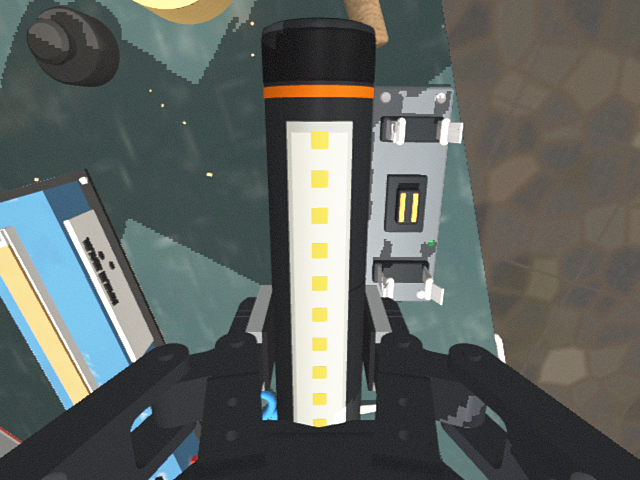

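The wrist view shows the cradle beside the lamp, with its block and brass strips at about (408,206) and the plate's right edge at columns 445–453. I'll measure the strips and that edge.

Run:
```python
from h import *
import pickle
w=pickle.load(open('w7.pkl','rb')); p=w['pixels']; hsv=cv2.cvtColor(p,cv2.COLOR_RGB2HSV)
m=cv2.inRange(hsv,(18,90,120),(35,255,255)); m[:, :385]=0; m[:,430:]=0; m[:170]=0; m[240:]=0
n,l,s,c=cv2.connectedComponentsWithStats(m)
P=[ray(w,*c[i],.0232) for i in range(1,n) if s[i,4]>20]; print(s[1:],np.round(P,4),'seat xy',np.mean(P,0).round(4))
# right plate edge: last low-hue-saturation (grey) pixel per row
E=[]
for r in list(range(150,228,4)):
    g=np.where(hsv[r,425:475,1]<60)[0]
    sat=hsv[r,425:475,1]; k=np.where(sat>75)[0]
    if len(k): E.append(ray(w,425+k[0]-.5,r,.008))
E=np.array(E); f=np.polyfit(E[:,0],E[:,1],1); print('edge yaw',np.degrees(np.arctan(f[0])),'resid',np.abs(np.polyval(f,E[:,0])-E[:,1]).max(),'edge y at x=.5545',np.polyval(f,.5545))
for i in range(1,n):
    if s[i,4]>20:
        q=np.argwhere(l==i)[:,::-1]; Q=np.array([ray(w,*x,.0232) for x in q]); d=np.linalg.svd(Q[:,:2]-Q[:,:2].mean(0))[2][0]; print('strip yaw',np.degrees(np.arctan(d[1]/d[0])),np.ptp(Q,0))
```

```text
[[398 193   8  29 140]
 [411 193   7  29 137]] [[ 0.5522 -0.3337  0.0232]
 [ 0.5529 -0.344   0.0232]] seat xy [ 0.5526 -0.3389  0.0232]Traceback (most recent call last):
  File "<stdin>", line 13, in <module>
IndexError: too many indices for array: array is 1-dimensional, but 2 were indexed
```

Run:
```python
from h import *
import pickle
w=pickle.load(open('f6.pkl','rb'))[0]
t=np.array([.5529,-.3397]); d=np.array([np.cos(np.radians(3.8)),np.sin(np.radians(3.8))])
for v,z in((91,.0167),(27,.0165)): print(v,((ray(w,319,v,.1892+.0145+z)[:2]-t)@d).round(4), 'lateral',((ray(w,319.5,v,.1892+.0145+z)[:2]-t)@[-d[1],d[0]]).round(4))
for x in (.5532,.5538): print(rows([x,-.3389,.075],-86.2))
s=robot.sense(); print(Ro.from_rotvec(s['orientation']).as_matrix().round(3))
```

```text
91 0.0804 lateral -0.0004
27 0.0959 lateral -0.0004
(array([-0.1, -0.1, -0.2]), array([ 73.2,   0.2, 114.2]))
(array([-0.1, -0.1, -0.2]), array([ 73.2,  -0.4, 114.2]))
[[ 0.062 -0.998  0.001]
 [-0.998 -0.062 -0.001]
 [ 0.001 -0.001 -1.   ]]
```

>>> carry_out:
  plan: "0 0 -0.2 25 -1 0 25; 0 0 -0.2 50 -2 0 25; 0 0 -0.2 68 -2 0 25; 0 0 -0.2 73 -2 0 25; 0 0 -0.2 73 -2 20 25; 0 0 -0.2 73 -2 45 25; 0 0 -0.2 73 -2 70 25; 0 0 -0.2 73 -2 95 25; 0 0 -0.2 73 -2 109 25; 0 0 -0.2 73 -2 114 25; 0 0 -0.2 73 -2 114 25; 0 0 -0.2 73 -2 114 25; 0 0 -0.2 73 -2 114 25"

```text
t: 13.82
position: [0.5556, -0.3381, 0.0759]
orientation: [-2.293, 2.147, -0.004]
force: [1.1, 0.7, -1.7]
gripper_width: 0.378
```

Run:
```python
from h import *
s=robot.sense();print(s['t'],s['position'].round(4),s['force'].round(1),rows([.5552,-.3389,.0215],-86.2))
a=grab('top'); b=grab('scene')
A=cv2.resize(a['pixels'][180:280,390:470,::-1],None,fx=4,fy=4,interpolation=cv2.INTER_CUBIC)
B=cv2.resize(b['pixels'][150:250,240:350,::-1],None,fx=4,fy=4,interpolation=cv2.INTER_CUBIC)
cv2.imwrite('pics/c8.png',np.hstack([A,B]))
```

```text
13.8167 [ 0.5556 -0.3381  0.0759] [ 1.1  0.7 -1.7] (array([-0.1, -0.1, -0. ]), array([ 0.7,  0.6, 54.4]))
```

View pics/c8.png

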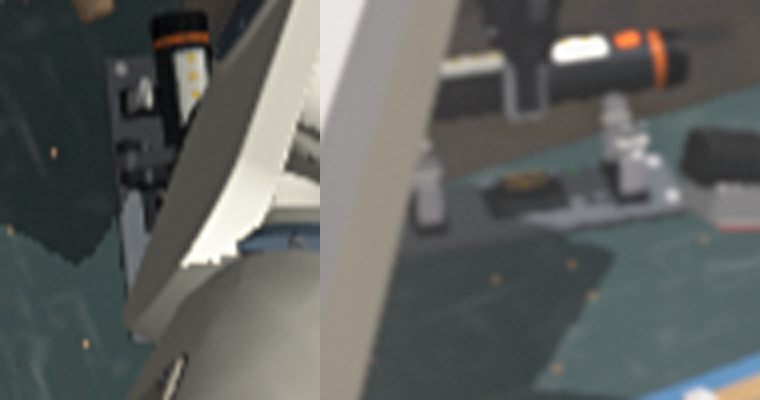

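The crops show the lamp level above both clips, with the block midway below it. I'll press it down.

>>> carry_out:
  plan: "0 0 0 0.7 0.5 6 25; 0 0 0 0.7 0.5 12 25; 0 0 0 0.7 0.5 18 25; 0 0 0 0.7 0.5 23 25; 0 0 0 0.7 0.5 27 25; 0 0 0 0.7 0.5 31 25; 0 0 0 0.7 0.5 35 25; 0 0 0 0.7 0.5 38 25; 0 0 0 0.7 0.5 41 25; 0 0 0 0.7 0.5 41 25; 0 0 0 0.7 0.5 41 25"

```text
t: 14.83
position: [0.5549, -0.3385, 0.0333]
orientation: [-2.292, 2.147, -0.002]
force: [3.9, -0.9, -2.1]
gripper_width: 0.378
```

>>> carry_out:
  plan: "0 0 0 0 0 3 25; 0 0 0 0 0 5 25; 0 0 0 0 0 7 25; 0 0 0 0 0 9 25; 0 0 0 0 0 11 25; 0 0 0 0 0 12 25; 0 0 0 0 0 13 25; 0 0 0 0 0 13 25; 0 0 0 0 0 13 25"

```text
t: 15.58
position: [0.5537, -0.3382, 0.0216]
orientation: [2.293, -2.147, -0.001]
force: [-6.6, 1.4, 16.7]
gripper_width: 0.376
```

Run:
```python
from h import *
s=robot.sense();print(s['t'],s['position'].round(4),s['force'].round(1),s['wrist_torque'].round(2),s['gripper_width'])
```

```text
15.5833 [ 0.5537 -0.3382  0.0216] [-6.6  1.4 16.7] [ 0.08  0.9  -0.13] 0.3755294107852074
```

>>> carry_out:
  plan: "0 0 0 0 0 1 25; 0 0 0 0 0 2 25; 0 0 0 0 0 2.5 25; 0 0 0 0 0 2.5 25; 0 0 0 0 0 2.5 25"

```text
t: 16.0
position: [0.5538, -0.3383, 0.0215]
orientation: [2.293, -2.147, -0.001]
force: [-13.3, 6.3, 39.7]
gripper_width: 0.378
```

There is a firm stop at TCP z = 0.0215, exactly the expected seat height. I'll ease off, open the jaws and rise straight up.

>>> carry_out:
  plan: "0 0 0 0 0 -2 25; 0 0 0 0 0 -2.5 25; 0 0 0 0 0 -2.5 40; 0 0 0 0 0 -2.5 50; 0 0 0 0 0 -2.5 60; 0 0 0 0 0 -2.5 65; 0 0 0 0 0 -2.5 65; 0 0 0 0 0 -2.5 65; 0 0 0 0 0 -10 65; 0 0 0 0 0 -25 65; 0 0 0 0 0 -50 65; 0 0 0 0 0 -85 65; 0 0 0 0 0 -120 65; 0 0 0 0 0 -150 65; 0 0 0 0 0 -165 65; 0 0 0 0 0 -165 65; 0 0 0 0 0 -165 65"

```text
t: 17.42
position: [0.5546, -0.3385, 0.1841]
orientation: [-2.293, 2.147, -0.004]
force: [0.3, -0.4, -1.0]
gripper_width: 0.759
```

Run:
```python
from h import *
import pickle
s=robot.sense();print(s['t'],s['position'].round(4),s['force'].round(1))
w=grab('wrist'); b=grab('scene'); pickle.dump((w,b),open('f9.pkl','wb'))
B=cv2.resize(b['pixels'][150:250,240:350,::-1],None,fx=3,fy=3,interpolation=cv2.INTER_CUBIC)
h=np.zeros((480,790,3),np.uint8); h[:,:460]=w['pixels'][:,90:550,::-1]; h[:300,460:790]=B; cv2.imwrite('pics/c9.png',h)
try: lamp(w,(250,0,400,440),z=.036)
except Exception as e: print(e)
```

```text
17.4167 [ 0.5546 -0.3385  0.1841] [ 0.3 -0.4 -1. ]
rings [(array([320., 104.]), array([ 6., 48.])), (array([316.7, 315. ]), array([40.1, 12.1]))]
window rect [320. 211.] [ 48. 220.]
mid [ 0.5494 -0.3387  0.036 ] yaw 2.85 ring gap 0.1695 lean to left normal deg -3.7
```

View pics/c9.png

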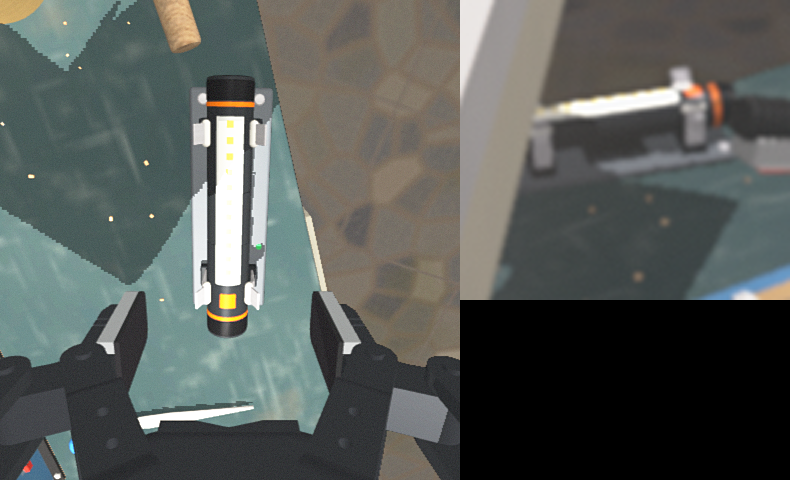

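The crops show the lamp lying in both clips, with the nylon rollers closed over the tube, the window up and the jaws clear. I'll do one last check along x and then hand in.

Run:
```python
from h import *
import pickle
w,b=pickle.load(open('f9.pkl','rb')); p=w['pixels']; hsv=cv2.cvtColor(p,cv2.COLOR_RGB2HSV)
# ring rows at tube middle columns, seen at the top of the tube (z=.053)
o=cv2.inRange(hsv,(3,110,70),(22,255,255))>0
k=np.arange(480)[:,None]*np.ones(640)[None]
X=[]
for lo,hi,c in((95,112,(315,326)),(311,325,(311,322))):
    m=o[lo:hi,c[0]:c[1]]; r=k[lo:hi,c[0]:c[1]][m].mean(); X.append(ray(w,sum(c)/2,r,.053)); print(r,X[-1].round(4))
print('lamp mid',np.mean(X,0).round(4),'gap',np.linalg.norm(X[0]-X[1]).round(4),'seat est .5526-.5553,-.339')
```

```text
103.5 [ 0.6341 -0.3347  0.053 ]
318.3529411764706 [ 0.4714 -0.3423  0.053 ]
lamp mid [ 0.5528 -0.3385  0.053 ] gap 0.1629 seat est .5526-.5553,-.339
```

```bash
python3 -c "
from h import *
print(robot.finish_job(), robot.sense()['t'])"
```

```text
the job is handed in; nothing more can be done
the job is handed in; nothing more can be done
```

I rolled the lamp about 43 mm toward −y until its window faced up. I then carried it over the sealer, pressed it into both clips and let go. The job was handed in at about 17.5 s of the 67 s allowed; no verdict is reported.

| Last check | Result | Limit |
|---|---|---|
| Pressing down | Firm stop at TCP z = 0.0215 m, the height expected with the lamp seated; force about 40 N | Wrist force 120 N |
| Lamp middle | (0.553, −0.3385) m, against a seat at (0.5526 to 0.5553, −0.339) m | 6 mm along, 3 mm across |
| Lamp axis against cradle | 2.7–2.9° against a cradle at 3.7–3.9° | 3° |
| Window lean | about 0° in the grip, −3.7° after release | 10° |

- **Disagreements:** The window lean differs by about 4° before and after release. My first fit put the lamp middle at x = 0.549, because it took the rings at axis height; corrected to the top of the tube it gave 0.553.
- **Final state:** In the last pictures the rollers are closed over the tube and the gripper is clear of everything.
- **Not measured:** I did not measure the scissors, weight and marker again at the end. The arm stayed well away from the weight and marker and never came low over the scissors.

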